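Fit the pourer to the oil bottle on the fridge-side ledge

ROBOT

A 6-joint arm with a two-finger parallel gripper is mounted at the origin on the work surface. World frame = base frame: x ahead of the robot, y to its left, z up, the work surface at z = 0. Lengths are in m, angles in rad, forces in N, time in s.
With the tool pointing down it reaches from about 0.25 to 0.775 m from the base axis. Payload 8.9 kg.
Tool frame: the origin (TCP) lies at the very end of the fingers, on their centre line; the grasp point (between the pads) lies 19 mm behind it (manip.tcp_to_grasp is the distance from the TCP to the grasp point, in m); z points along the fingers, y is the line along which they close (so a half turn about z gives the same grasp; the last joint's range is limited). The gripper opens to 85 mm and grips with 20 to 120 N. Pads are 22 mm wide; open, the fingers measure 114 mm over their backs; the gripper's body (76 mm by 85 mm) begins 54 mm behind the grasp point. The pads swing forward as they close: fully open they stand 13 mm farther back than shut.
Start: joints at [0.988, 0.291, -0.153, 1.127, 0, 1.431], TCP at [0.225, 0.474, 0.231] pointing down, gripper open.
Joint ranges: [-2.52, 2.52], [-0.91, 1.74], [-1.3, 1.37], [-1.96, 2.02], [-1.52, 1.47], [-3.14, 3.14]. Speed limits (rad/s): [2.22, 2.22, 2.79, 3.14, 3.14, 3.14].

INTERFACE

Orientations are given as a unit quaternion [x, y, z, w].
In Python, from plant import manip gives the robot as it stands.
- The arm moves only by the tool send_rows, never from a script. Its argument "series" is a list of rows, each an object with "dp": the shift along the tool's x, y, z in mm, a list of three; "roll": the turn about the tool's z in rad; "jaw": the opening, from 0 (shut) to 1 (fully open). In form: [{"dp": [x, y, z], "roll": roll, "jaw": jaw}, ...]. A call has 1 to 5 rows; each row is the pose to reach, as a shift and turn from the pose commanded when the call began, along the tool's axes at that moment; what a row does not reach only later rows make up. A row lasts 1/10 s, in which the tool goes at most 50 mm and 8.59 degrees, less where a joint would pass 70% of its speed; a pose out of reach is approached as far as the arm can. A call with a gripper value outside its range is refused whole. The fingers move at their own pace and stop on an object; "grip_force" is the grip in N (left out, the last holds). Time passes only in rows, so rows that repeat a pose let the fingers close. It gives the time, the measured TCP pose, the force, the opening and the grip force at its end, in the units of the state.
- manip.read_state(): the state, without advancing time (a new reading comes with each control period).
- manip.get_image(name): name is "scene" or "top"; returns a dict with "img" (420x560x3 uint8, blue, green, red), "camera_matrix" (3x3 intrinsics, pixels), "dist" ([k1, k2, p1, p2, k3] as OpenCV has them; the pictures are not rectified), "xyz" and "attitude" of the camera in the world. Camera axes: x right, y down, z forward; pixel columns grow to the right and rows downward; lengths in m; the calibration is good to about 2 mm. A picture is of the moment at which its call begins. There is no depth.
- manip.close_job(): hands the job in; it is judged then, once.
The state is a dict: "time_s": time; "qpos": joint angles; "dq": joint speeds; "tau": joint torques, N m; "tool_pos": TCP position; "orientation": TCP orientation; "force": force on the tool from outside, world axes, zero at the start; "moment": the same for the moment, N m; "width": finger opening in m; "gripper_force": force on a finger pad.
Only numpy, scipy, OpenCV 4.12 (cv2) and the standard library are available. Lean on these libraries where they do the work, as an engineer would, in place of code of your own. Each camera call takes 0.05 s, during which the arm holds its last target. There are 200 camera calls.

TASK

Close up the oil bottle that stands on the trivet: first set the tapered stopper into its neck until the wooden head rests flat on the rim, and let go of it; then take the steel pouring tube out of the pen cup and put it point first down through the hole in the stopper until its collar rests on the head. Leave the bottle standing upright on the trivet, never tip it, and leave the two spice tins and the clothespin where they are.

Things in the scene. Friction and masses are not known exactly. Their poses are not given: they have to be found in the camera images.
- bottle: Stubby white stoneware oil bottle, loose, 0.45 kg, open mouth up; 72 mm wide for the lowest 60 mm, a shoulder from 60 to 78 mm, then a straight neck of 37 mm outer and 31 mm inner diameter up to the rim at 110 mm. Hollow to 6 mm above its underside. Origin: centre of the underside; z up. Stands on the trivet.
- bottle_mouth (a point): Centre of the bottle's mouth at the height of the rim, 110 mm above the bottle's origin; z up along the bottle's axis.
- trivet: Flat round green silicone trivet, 124 mm across, 6 mm thick, stuck to the ledge. Origin: centre of the underside, on the ledge's top (30 mm above the work surface).
- stopper: Stopper, loose, 40 g, standing on its narrow end: a tapered cork plug, 21 mm across at the foot and 26 mm at 26 mm up; above it a round wooden head (grip) 42 mm across, 26 mm tall; overall 52 mm. A vertical hole, 11 mm across in the head, goes right through. Origin: centre of the foot; z up, towards the head.
- stopper_flange (a point): Centre of the flat underside of the stopper's head, 26 mm above its foot: the face that rests on the bottle's rim.
- stopper_top (a point): Centre of the hole's mouth on top of the stopper's head, 52 mm above its foot.
- pen_cup: Square yellow plastic pen cup, loose, about 0.35 kg, 66 mm wide and 90 mm tall, with a flat top that has one 12 mm hole in the middle and four empty 9 mm holes near the corners; the pouring tube hangs upright in it by its collar. Origin: centre of the underside; z up.
- tube: Straight steel pouring tube, loose, 60 g: shaft 8 mm thick and 80 mm long below a collar 22 mm across and 4 mm thick, the shaft's last 10 mm tapering to 4 mm at the tip; above the collar a round grip 16 mm across, 40 mm tall. Hangs upright in the pen cup, collar on the cup's top. Origin: on its axis at the collar's underside; z along the axis towards the grip.
- tube_tip (a point): The narrow lower end of the tube, 80 mm below the collar's underside.
- tin_a: Round steel spice tin, loose, 58 mm across, 45 mm tall, closed flip-top lid; a bystander. Origin: centre of the underside.
- tin_b: Round steel spice tin like tin_a; a bystander. Origin: centre of the underside.
- clothespin: Small wooden clothespin lying flat, 72 mm long, about 17 mm wide, 10 mm high; a bystander. Origin: centre of the underside; x along its length.
Things that resemble listed ones, but are neither listed nor needed, are in the scene too. Of the things shaped like the tube, the steel one is meant.

How it is judged:
By the outcome, as a careful person would: the job done as asked, in the order asked, and still so for the second after the job is handed in, with the robot touching nothing.
It also fails if it takes over 72 s, if anything falls off the work surface, if the arm or the gripper's body presses on something with over 40 N, if the wrist force passes 120 N, or if a joint passes its speed limit or range.

## Working session

There is one attempt and no reset: what is moved stays moved. The work goes in short steps, Python scripts to look and compute and a tool call to move; the robot and the scene stay as the last step left them, time stands still between calls to the robot, and variables do not carry over. Pictures are saved under pics/ and viewed, at most 10 in all, crops included, and the job is handed in when it is done.

Besides the shell and the picture viewer there is one more tool, called after "Call:" in YAML: its name, and indented under it one key for each argument. send_rows: Moves the arm, as the interface text tells. Its arguments: {"type":"object","properties":{"series":{"type":"array"},"grip_force":{"type":"number"}},"required":["series"]}

```bash
mkdir -p pics; ls; cat > h.py <<'E'
import numpy as np, cv2
from scipy.spatial.transform import Rotation as R
from plant import manip
def rot(a):
    a=np.array(a,float); return a if a.shape==(3,3) else R.from_quat(a).as_matrix()
def grab(n,save=None):
    d=manip.get_image(n)
    if save: cv2.imwrite(save,d["img"])
    return d
def ray(d,uv):
    p=cv2.undistortPoints(np.array([[uv]],float),np.array(d["camera_matrix"]),np.array(d["dist"]))[0,0]
    return np.array(d["xyz"]), rot(d["attitude"])@np.array([p[0],p[1],1.])
def onz(d,uv,z):
    o,r=ray(d,uv); return o+r*(z-o[2])/r[2]
def proj(d,P):
    A=rot(d["attitude"]); t=-A.T@np.array(d["xyz"])
    return cv2.projectPoints(np.array(P,float).reshape(-1,1,3),cv2.Rodrigues(A.T)[0],t,np.array(d["camera_matrix"]),np.array(d["dist"]))[0].reshape(-1,2)
def tri(d1,u1,d2,u2):
    o1,r1=ray(d1,u1);o2,r2=ray(d2,u2)
    s=np.linalg.lstsq(np.c_[r1,-r2],o2-o1,rcond=None)[0]
    a,b=o1+s[0]*r1,o2+s[1]*r2
    return (a+b)/2,np.linalg.norm(a-b)
E
python3 - <<'E'
from h import *
for n in("scene","top"):
    d=grab(n,f"pics/{n}0.png"); print(n,d["xyz"],d["attitude"],d["camera_matrix"],d["dist"])
print(manip.read_state(), manip.tcp_to_grasp)
E
```

```text
pics
scene [1.10642725 0.29024201 0.62896555] [ 0.47380026  0.75909482 -0.37866438 -0.2364353 ] [[435.69617834   0.         282.7189431 ]
 [  0.         435.69617834 208.76148874]
 [  0.           0.           1.        ]] [-0.04142612  0.          0.          0.          0.        ]
top [3.76332851e-01 7.84878487e-04 9.57768382e-01] [-0.70208388  0.70661293 -0.05784853  0.06655782] [[467.38241468   0.         290.8042833 ]
 [  0.         467.38241468 213.30391789]
 [  0.           0.           1.        ]] [-0.03374581  0.          0.          0.          0.        ]
{'time_s': 0.1, 'qpos': array([ 9.87702264e-01,  2.91215477e-01, -1.54021661e-01,  1.12670073e+00,
        2.26534258e-05,  1.43147625e+00]), 'dq': array([-1.37861618e-04, -1.06077412e-04,  2.75636215e-03, -7.15815966e-04,
        4.58739898e-04, -1.09195259e-05]), 'tau': array([ 1.03433700e-03, -5.37979388e+01,  3.31917536e+01,  9.31247341e-03,
       -2.19439071e-04, -2.17521676e-05]), 'tool_pos': array([0.2251993 , 0.47383027, 0.23080502]), 'orientation': array([ 2.20070714e-01,  9.75483754e-01, -5.29934947e-04, -2.12307686e-04]), 'force': array([ 0.13519527,  0.24019827, -0.47062556]), 'moment': array([ 0.01813527, -0.01987792, -0.0021088 ]), 'gripper_force': 0.0, 'width': 0.08523921330609886} 0.0187
```

View pics/scene0.png

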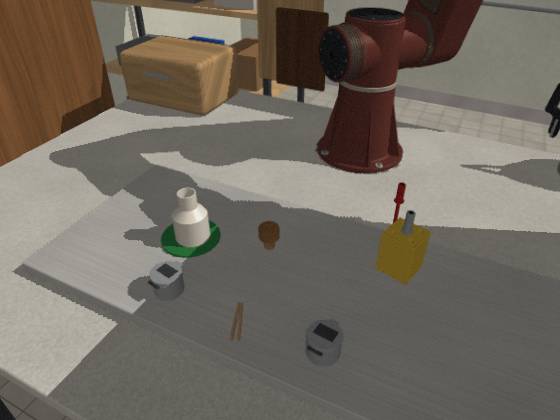

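View pics/top0.png

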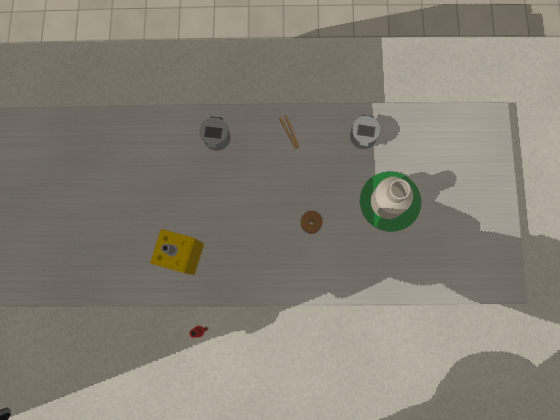

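The scene view shows the stopper (269,233), bottle mouth (188,195), steel tube in the cup (409,220), and a red lookalike (400,192). In the top view these are (311,222), (399,189), (168,249) and (198,331).
Candidates for the tube are the grey one in the yellow cup and the red one beside it, and I choose the grey. There is only one stopper and one bottle. I'll check that in one close crop.

```bash
python3 - <<'E'
from h import *
s=cv2.imread("pics/scene0.png");t=cv2.imread("pics/top0.png")
def c(im,u,v,w=33,h=25): return cv2.resize(im[v-h:v+h,u-w:u+w],(396,300),interpolation=cv2.INTER_NEAREST)
cv2.imwrite("pics/crop1.png",np.vstack([np.hstack([c(s,405,225,44,33),c(t,172,250)]),np.hstack([c(t,399,195),c(s,225,215,66,50)])]))
for n,im in(("s",s),("t",t)):
    hsv=cv2.cvtColor(im,cv2.COLOR_BGR2HSV)
    for nm,lo,hi in(("brown",(4,110,40),(17,255,255)),("yellow",(20,150,60),(32,255,255)),("green",(45,120,30),(80,255,255)),("red",(0,200,60),(3,255,255))):
        m=cv2.inRange(hsv,lo,hi); k,l,st,ce=cv2.connectedComponentsWithStats(m)
        print(n,nm,[(st[i].tolist(),ce[i].round(1).tolist()) for i in range(1,k) if 60<st[i,4]<4000])
E
```

```text
s brown [([405, 0, 77, 64, 1627], [448.4, 24.6]), ([344, 12, 85, 75, 2896], [388.8, 47.1]), ([328, 26, 22, 21, 65], [341.5, 34.0]), ([318, 84, 84, 89, 3414], [363.2, 132.0]), ([259, 222, 20, 27, 426], [268.6, 233.5])]
s yellow [([376, 218, 55, 66, 2237], [401.6, 251.3])]
s green [([161, 222, 59, 35, 846], [188.6, 243.0])]
s red [([395, 184, 10, 31, 103], [399.0, 196.9])]
t brown [([284, 126, 14, 22, 62], [292.4, 138.8]), ([301, 211, 21, 22, 352], [311.1, 221.5])]
t yellow [([150, 229, 54, 46, 1461], [177.7, 252.2])]
t green [([361, 172, 60, 59, 1239], [386.8, 205.7])]
t red []
```

View pics/crop1.png

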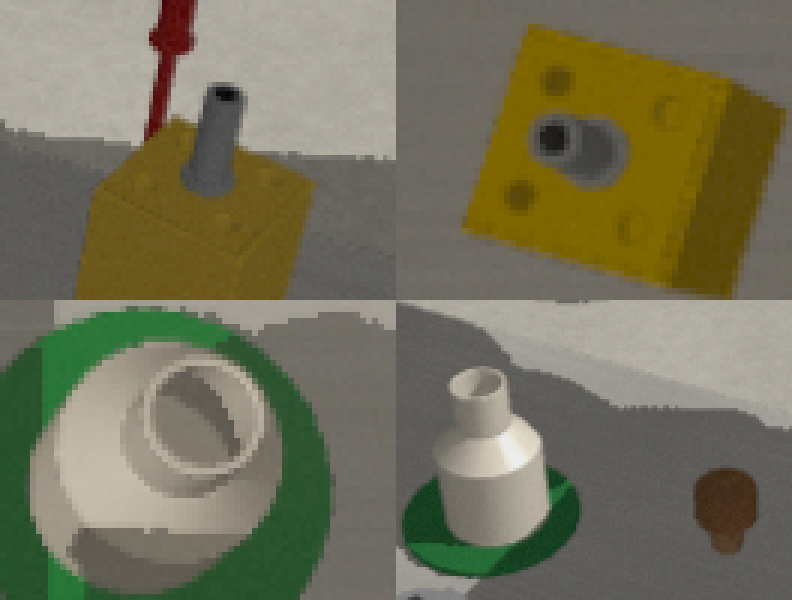

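The crop confirms that the steel tube sits in the yellow cup at scene (410.3,211.9) and top (164.7,247.5). The red one stands behind it outside the cup. The bottle mouth is at scene (185.5,192.8) and top (399.5,188.7), and the stopper head is at (268.5,226.2) and (311,221.5).

```bash
python3 - <<'E'
from h import *
s=grab("scene");t=grab("top")
P={"tubetop":((410.3,211.9),(164.7,247.5)),"collar":((406.7,232.8),(171.3,249.8)),"mouth":((185.5,192.8),(399.5,188.7)),"stopper_top":((268.5,226.2),(311,221.8))}
for k,(a,b) in P.items():
    X,e=tri(s,a,t,b); print(k,X.round(4),"gap",round(e,4))
print("trivet",onz(t,(390.5,201),.036), onz(s,(190.5,238),.036))
st=manip.read_state(); A=rot(st["orientation"]);print(A.round(3),st["tool_pos"])
E
```

```text
tubetop [0.46   0.2259 0.1637] gap 0.0016
collar [0.4607 0.2274 0.1165] gap 0.0009
mouth [ 0.5647 -0.1843  0.1444] gap 0.0017
stopper_top [ 0.5163 -0.0282  0.0811] gap 0.0025
trivet [ 0.56406629 -0.18882011  0.036     ] [ 0.57399665 -0.18364918  0.036     ]
[[-0.903  0.429 -0.   ]
 [ 0.429  0.903 -0.001]
 [ 0.    -0.001 -1.   ]] [0.22526176 0.47394859 0.23096659]
```

Call:
send_rows:
  series:
    - {"dp": [-40, -27, 0], "roll": 0, "jaw": 1}
    - {"dp": [-80, -55, 0], "roll": 0, "jaw": 1}
    - {"dp": [-120, -82, 0], "roll": 0, "jaw": 1}
    - {"dp": [-160, -110, 0], "roll": 0, "jaw": 1}
    - {"dp": [-200, -137, 0], "roll": 0, "jaw": 1}

```text
time_s: 0.7
tool_pos: [0.3476, 0.2628, 0.2313]
orientation: [0.22, 0.976, 0.0, 0.0]
force: [0.5, 1.4, 1.8]
width: 0.0852
gripper_force: 0.0
```

Call:
send_rows:
  series:
    - {"dp": [-40, -27, 0], "roll": 0, "jaw": 1}
    - {"dp": [-80, -55, 0], "roll": 0, "jaw": 1}
    - {"dp": [-120, -82, 0], "roll": 0, "jaw": 1}
    - {"dp": [-160, -110, 0], "roll": 0, "jaw": 1}
    - {"dp": [-200, -137, 0], "roll": 0, "jaw": 1}

```text
time_s: 1.2
tool_pos: [0.4696, 0.0529, 0.2314]
orientation: [0.22, 0.975, 0.0, 0.0]
force: [0.9, 1.0, -0.7]
width: 0.0853
gripper_force: 0.0
```

Call:
send_rows:
  series:
    - {"dp": [-30, -20, 0], "roll": 0, "jaw": 1}
    - {"dp": [-60, -42, 0], "roll": 0, "jaw": 1}
    - {"dp": [-78, -54, 0], "roll": 0, "jaw": 1}
    - {"dp": [-78, -54, 20], "roll": 0, "jaw": 1}
    - {"dp": [-78, -54, 40], "roll": 0, "jaw": 1}

```text
time_s: 1.7
tool_pos: [0.5169, -0.0283, 0.1908]
orientation: [0.221, 0.975, 0.0, 0.0]
force: [-0.1, 0.6, -0.0]
width: 0.0851
gripper_force: 0.0
```

Call:
send_rows:
  series:
    - {"dp": [0, 0, 35], "roll": 0, "jaw": 1}
    - {"dp": [0, 0, 70], "roll": 0, "jaw": 1}
    - {"dp": [0, 0, 105], "roll": 0, "jaw": 1}
    - {"dp": [0, 0, 125], "roll": 0, "jaw": 1}
    - {"dp": [0, 0, 136], "roll": 0, "jaw": 1}

```text
time_s: 2.2
tool_pos: [0.515, -0.0271, 0.0534]
orientation: [0.22, 0.975, -0.0, -0.001]
force: [0.1, 0.0, -0.3]
width: 0.0855
gripper_force: 0.0
```

Call:
send_rows:
  series:
    - {"dp": [0, 0, 0], "roll": 0, "jaw": 0.7}
    - {"dp": [0, 0, 0], "roll": 0, "jaw": 0.6}
    - {"dp": [0, 0, 0], "roll": 0, "jaw": 0.5}
    - {"dp": [0, 0, 0], "roll": 0, "jaw": 0.4}
    - {"dp": [0, 0, 0], "roll": 0, "jaw": 0.3}
  grip_force: 30

```text
time_s: 2.7
tool_pos: [0.5173, -0.0276, 0.0566]
orientation: [0.22, 0.975, -0.0, 0.001]
force: [-0.7, -0.6, 6.4]
width: 0.0417
gripper_force: 29.9
```

Call:
send_rows:
  series:
    - {"dp": [0, 0, 0], "roll": 0, "jaw": 0.3}
    - {"dp": [0, 0, 0], "roll": 0, "jaw": 0.3}
    - {"dp": [0, 0, 0], "roll": 0, "jaw": 0.3}

```text
time_s: 3.0
tool_pos: [0.5174, -0.0276, 0.0566]
orientation: [0.22, 0.975, -0.0, 0.001]
force: [-1.3, 0.1, 6.3]
width: 0.0414
gripper_force: 29.9
```

Call:
send_rows:
  series:
    - {"dp": [0, 0, -20], "roll": 0, "jaw": 0.3}
    - {"dp": [0, 0, -55], "roll": 0, "jaw": 0.3}
    - {"dp": [0, 0, -90], "roll": 0, "jaw": 0.3}
    - {"dp": [0, 0, -125], "roll": 0, "jaw": 0.3}
    - {"dp": [0, 0, -155], "roll": 0, "jaw": 0.3}

```text
time_s: 3.5
tool_pos: [0.5166, -0.0273, 0.2129]
orientation: [0.22, 0.975, 0.0, 0.001]
force: [1.1, 0.8, -0.5]
width: 0.0411
gripper_force: 30.6
```

Call:
send_rows:
  series:
    - {"dp": [-25, -27, 0], "roll": 0, "jaw": 0.3}
    - {"dp": [-55, -60, 0], "roll": 0, "jaw": 0.3}
    - {"dp": [-85, -93, 0], "roll": 0, "jaw": 0.3}
    - {"dp": [-105, -115, 0], "roll": 0, "jaw": 0.3}
    - {"dp": [-110, -121, 0], "roll": 0, "jaw": 0.3}

```text
time_s: 4.0
tool_pos: [0.5643, -0.1869, 0.2105]
orientation: [0.221, 0.975, -0.0, 0.001]
force: [0.2, -0.3, -1.3]
width: 0.0415
gripper_force: 30.6
```

Call:
send_rows:
  series:
    - {"dp": [0, 0, 0], "roll": 0, "jaw": 0.3}
    - {"dp": [0, 0, 0], "roll": 0, "jaw": 0.3}

```text
time_s: 4.2
tool_pos: [0.5633, -0.1829, 0.2105]
orientation: [0.22, 0.976, 0.0, -0.0]
force: [-0.5, 0.1, -0.1]
width: 0.0415
gripper_force: 30.6
```

```bash
python3 - <<'E'
from h import *
s=grab("scene");t=grab("top")
def c(im,u,v,w=44,h=33): return cv2.resize(im[v-h:v+h,u-w:u+w],(396,300),interpolation=cv2.INTER_NEAREST)
a=s["img"];b=t["img"]
cv2.imwrite("pics/held.png",np.vstack([np.hstack([c(a,185,185,66,50),c(a,185,185,44,33)]),np.hstack([c(b,405,190,66,50),c(b,405,190)])]))
print(proj(s,[[.5647,-.1843,.146]]),manip.read_state()["tool_pos"])
E
```

```text
[[185.85158904 192.20080296]] [ 0.56342798 -0.18251406  0.21059333]
```

View pics/held.png

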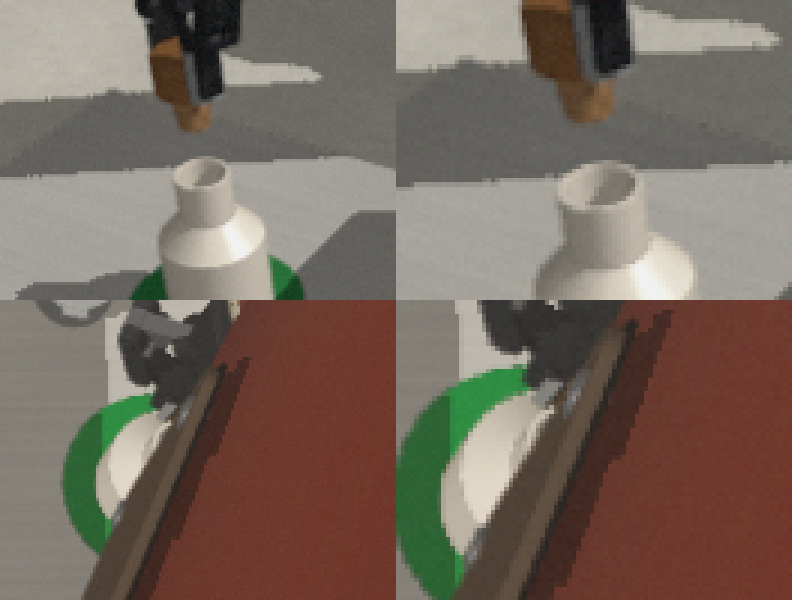

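The held picture shows the plug foot hanging at scene (183.2,176.6), above the mouth at (186.1,193). The top view is blocked by the arm.

```bash
python3 - <<'E'
from h import *
s=grab("scene");t=grab("top");p=manip.read_state()["tool_pos"]
print(p)
print("foot seen",onz(s,(183.2,176.6),p[2]-.0266))
print("mouth scene",onz(s,(186,192.9),.146),"top",onz(t,(399.5,188.7),.146))
print("stopper top initially: scene",onz(s,(268.5,226.2),.082),"top",onz(t,(311,221.8),.082))
E
```

```text
[ 0.56358726 -0.18270627  0.21062025]
foot seen [ 0.56725745 -0.18239168  0.18402025]
mouth scene [ 0.56652238 -0.18261499  0.146     ] top [ 0.5638671  -0.18317693  0.146     ]
stopper top initially: scene [ 0.51766113 -0.02890262  0.082     ] top [ 0.51561728 -0.0270149   0.082     ]
```

Call:
send_rows:
  series:
    - {"dp": [0, 0, 12], "roll": 0, "jaw": 0.3}
    - {"dp": [0, 0, 24], "roll": 0, "jaw": 0.3}
    - {"dp": [0, 0, 34], "roll": 0, "jaw": 0.3}
    - {"dp": [0, 0, 42], "roll": 0, "jaw": 0.3}
    - {"dp": [0, 0, 48], "roll": 0, "jaw": 0.3}

```text
time_s: 4.9
tool_pos: [0.5633, -0.1837, 0.1611]
orientation: [0.22, 0.975, 0.0, -0.001]
force: [-0.2, -0.3, -0.2]
width: 0.0416
gripper_force: 30.6
```

Call:
send_rows:
  series:
    - {"dp": [0, 0, 0], "roll": 0, "jaw": 0.3}
    - {"dp": [0, 0, 4], "roll": 0, "jaw": 0.3}
    - {"dp": [0, 0, 8], "roll": 0, "jaw": 0.3}
    - {"dp": [0, 0, 11], "roll": 0, "jaw": 0.3}
    - {"dp": [0, 0, 13], "roll": 0, "jaw": 0.3}

```text
time_s: 5.4
tool_pos: [0.5636, -0.1838, 0.1491]
orientation: [0.22, 0.975, 0.0, -0.0]
force: [-0.5, 0.4, -0.2]
width: 0.0413
gripper_force: 30.6
```

Call:
send_rows:
  series:
    - {"dp": [0, 0, 1], "roll": 0, "jaw": 0.3}
    - {"dp": [0, 0, 2], "roll": 0, "jaw": 0.3}
    - {"dp": [0, 0, 2], "roll": 0, "jaw": 0.3}

```text
time_s: 5.7
tool_pos: [0.5637, -0.1838, 0.1473]
orientation: [0.22, 0.975, -0.0, 0.0]
force: [-0.2, -0.3, -1.2]
width: 0.0415
gripper_force: 30.6
```

```bash
python3 - <<'E'
from h import *
a=grab("scene")["img"]
cv2.imwrite("pics/in.png",cv2.resize(a[150:240,130:250],(800,600),interpolation=cv2.INTER_NEAREST))
st=manip.read_state();print(st["tool_pos"],st["force"])
E
```

```text
[ 0.56370787 -0.18384602  0.14736774] [ 0.60495212 -0.60757613  0.12143952]
```

View pics/in.png

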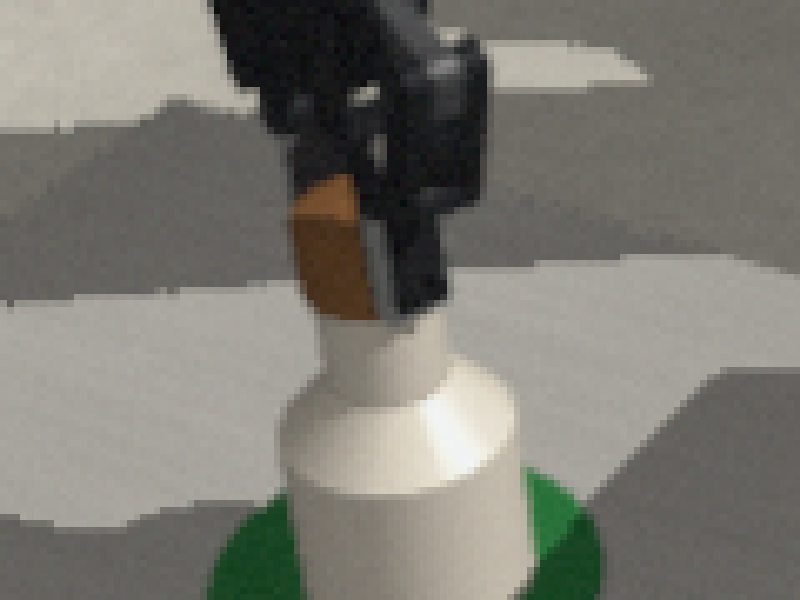

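The plug is in the neck, with the head's underside at crop (345,318), right at the rim. I'll go down another 1 to 2 mm until contact.

Call:
send_rows:
  series:
    - {"dp": [0, 0, 0.5], "roll": 0, "jaw": 0.3}
    - {"dp": [0, 0, 1], "roll": 0, "jaw": 0.3}
    - {"dp": [0, 0, 1], "roll": 0, "jaw": 0.3}

```text
time_s: 6.05
tool_pos: [0.5639, -0.1839, 0.1468]
orientation: [0.22, 0.975, -0.0, 0.0]
force: [-0.7, 0.9, 3.9]
width: 0.0414
gripper_force: 31.0
```

Call:
send_rows:
  series:
    - {"dp": [0, 0, 0.5], "roll": 0, "jaw": 0.3}
    - {"dp": [0, 0, 0.5], "roll": 0, "jaw": 0.3}

```text
time_s: 6.25
tool_pos: [0.5639, -0.1839, 0.1467]
orientation: [0.22, 0.975, -0.0, 0.0]
force: [-1.9, 1.6, 9.6]
width: 0.0414
gripper_force: 31.3
```

Call:
send_rows:
  series:
    - {"dp": [0, 0, -0.7], "roll": 0, "jaw": 0.3}
    - {"dp": [0, 0, -0.7], "roll": 0, "jaw": 0.5}
    - {"dp": [0, 0, -0.7], "roll": 0, "jaw": 0.7}
    - {"dp": [0, 0, -0.7], "roll": 0, "jaw": 0.9}
    - {"dp": [0, 0, -0.7], "roll": 0, "jaw": 1}

```text
time_s: 6.75
tool_pos: [0.5636, -0.1838, 0.1463]
orientation: [0.22, 0.975, 0.0, -0.0]
force: [-0.3, -1.4, 0.3]
width: 0.0834
gripper_force: 0.0
```

Call:
send_rows:
  series:
    - {"dp": [0, 0, -1], "roll": 0, "jaw": 1}
    - {"dp": [0, 0, -20], "roll": 0, "jaw": 1}
    - {"dp": [0, 0, -50], "roll": 0, "jaw": 1}
    - {"dp": [0, 0, -80], "roll": 0, "jaw": 1}
    - {"dp": [0, 0, -110], "roll": 0, "jaw": 1}

```text
time_s: 7.25
tool_pos: [0.5635, -0.1838, 0.2577]
orientation: [0.22, 0.975, 0.0, -0.0]
force: [-0.6, -1.2, 0.5]
width: 0.0852
gripper_force: 0.0
```

```bash
python3 - <<'E'
from h import *
st=manip.read_state();p=st["tool_pos"];A=rot(st["orientation"])
g=np.array([.460,.2265,p[2]]);print(p,A.T@(g-p)*1000)
E
```

```text
[ 0.56350199 -0.18376245  0.25770281] [2.69627513e+02 3.26081188e+02 2.64020173e-02]
```

Call:
send_rows:
  series:
    - {"dp": [27, 32, 0], "roll": 0, "jaw": 1}
    - {"dp": [55, 66, 0], "roll": 0, "jaw": 1}
    - {"dp": [85, 102, 0], "roll": 0, "jaw": 1}
    - {"dp": [115, 139, 0], "roll": 0, "jaw": 1}
    - {"dp": [145, 175, 0], "roll": 0, "jaw": 1}

```text
time_s: 7.75
tool_pos: [0.5072, 0.0381, 0.2567]
orientation: [0.22, 0.975, 0.0, 0.0]
force: [1.0, 0.1, 0.1]
width: 0.0853
gripper_force: 0.0
```

Call:
send_rows:
  series:
    - {"dp": [30, 36, 0], "roll": 0, "jaw": 1}
    - {"dp": [60, 72, 0], "roll": 0, "jaw": 1}
    - {"dp": [90, 109, 0], "roll": 0, "jaw": 1}
    - {"dp": [115, 139, 0], "roll": 0, "jaw": 1}
    - {"dp": [125, 151, 0], "roll": 0, "jaw": 1}

```text
time_s: 8.25
tool_pos: [0.4586, 0.2295, 0.2567]
orientation: [0.219, 0.976, 0.0, -0.0]
force: [0.1, -0.1, 0.3]
width: 0.0855
gripper_force: 0.0
```

```bash
python3 - <<'E'
from h import *
s=grab("scene");t=grab("top")
def c(im,u,v,w=44,h=33): return cv2.resize(im[v-h:v+h,u-w:u+w],(396,300),interpolation=cv2.INTER_NEAREST)
a=s["img"];b=t["img"]
cv2.imwrite("pics/rel.png",np.vstack([np.hstack([c(a,188,190),c(b,401,190)]),np.hstack([c(a,408,215),c(b,172,250)])]))
for n,d in(("s",s),("t",t)):
    m=cv2.inRange(cv2.cvtColor(d["img"],cv2.COLOR_BGR2HSV),(4,110,40),(17,255,255)); k,l,st,ce=cv2.connectedComponentsWithStats(m)
    print(n,[(st[i].tolist(),ce[i].round(1).tolist()) for i in range(1,k) if 60<st[i,4]<1500])
print(manip.read_state()["tool_pos"], proj(s,[.5638,-.1838,.172]),proj(t,[.5638,-.1838,.172]))
E
```

```text
s [([174, 177, 22, 21, 387], [184.6, 186.8]), ([236, 303, 7, 37, 81], [239.2, 316.9])]
t [([282, 122, 16, 26, 66], [291.3, 137.2]), ([389, 175, 26, 25, 487], [401.8, 186.9])]
[0.45904893 0.22848243 0.25658766] [[184.54317106 180.84498672]] [[403.11280892 185.31397633]]
```

View pics/rel.png

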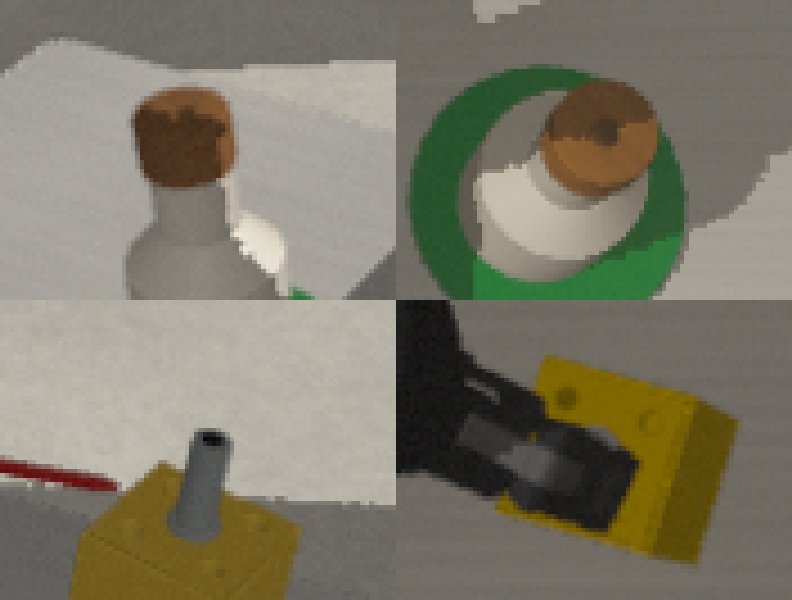

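The stopper head sits flat and level on the rim at scene (185,187), with the hole at top crop (604,130), i.e. pixel (402,185). The grey tube still stands in the cup at scene (410,212). The red lookalike now seems to be lying down, so I'll check that in one full view before going on.

```bash
python3 - <<'E'
from h import *
s=grab("scene")["img"];t=grab("top")["img"]
a=[cv2.imread("pics/scene0.png"),s,cv2.imread("pics/top0.png"),t]
cc=[x[130:280,300:500] for x in a[:2]]+[x[220:370,100:300] for x in a[2:]]
cc=[cv2.resize(x,(400,300),interpolation=cv2.INTER_NEAREST) for x in cc]
cv2.imwrite("pics/red.png",np.vstack([np.hstack(cc[:2]),np.hstack(cc[2:])]))
E
```

```text
(no output)
```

View pics/red.png

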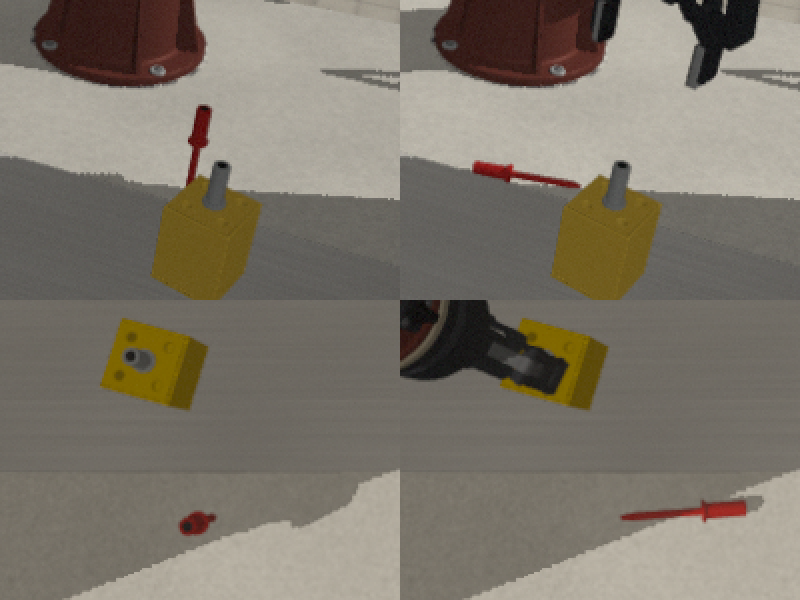

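Red lookalike: it stood unsupported on its tip at the start and toppled by itself clear of the arm. It now lies on the work surface between top pixels (210,328) and (272,325), harmless. I'll go on to the tube.

Call:
send_rows:
  series:
    - {"dp": [-2, -1, 30], "roll": 0, "jaw": 1}
    - {"dp": [-2, -1, 60], "roll": 0, "jaw": 1}
    - {"dp": [-2, -1, 90], "roll": 0, "jaw": 1}
    - {"dp": [-2, -1, 115], "roll": 0, "jaw": 1}
    - {"dp": [-2, -1, 125], "roll": 0, "jaw": 1}

```text
time_s: 8.95
tool_pos: [0.4603, 0.223, 0.1295]
orientation: [0.221, 0.975, -0.001, -0.001]
force: [-0.1, 0.2, 0.0]
width: 0.0854
gripper_force: 0.0
```

Call:
send_rows:
  series:
    - {"dp": [0, 0, 0], "roll": 0, "jaw": 0.7}
    - {"dp": [0, 0, 0], "roll": 0, "jaw": 0.5}
    - {"dp": [0, 0, 0], "roll": 0, "jaw": 0.35}
    - {"dp": [0, 0, 0], "roll": 0, "jaw": 0.2}
    - {"dp": [0, 0, 0], "roll": 0, "jaw": 0.05}
  grip_force: 35

```text
time_s: 9.45
tool_pos: [0.4617, 0.225, 0.1322]
orientation: [0.22, 0.975, 0.0, 0.001]
force: [0.8, -0.3, 3.4]
width: 0.015
gripper_force: 34.0
```

Call:
send_rows:
  series:
    - {"dp": [0, 0, 0], "roll": 0, "jaw": 0}
    - {"dp": [0, 0, 0], "roll": 0, "jaw": 0}
    - {"dp": [0, 0, 0], "roll": 0, "jaw": 0}

```text
time_s: 9.75
tool_pos: [0.4617, 0.225, 0.1322]
orientation: [0.22, 0.975, 0.0, 0.001]
force: [-0.7, -0.3, 6.0]
width: 0.0147
gripper_force: 34.1
```

Call:
send_rows:
  series:
    - {"dp": [0, 0, -10], "roll": 0, "jaw": 0}
    - {"dp": [0, 0, -25], "roll": 0, "jaw": 0}
    - {"dp": [0, 0, -45], "roll": 0, "jaw": 0}
    - {"dp": [0, 0, -65], "roll": 0, "jaw": 0}
    - {"dp": [0, 0, -85], "roll": 0, "jaw": 0}

```text
time_s: 10.25
tool_pos: [0.4609, 0.2247, 0.2178]
orientation: [0.22, 0.975, -0.0, -0.0]
force: [0.2, 0.7, -0.6]
width: 0.0153
gripper_force: 34.1
```

Call:
send_rows:
  series:
    - {"dp": [0, 0, -20], "roll": 0, "jaw": 0}
    - {"dp": [0, 0, -40], "roll": 0, "jaw": 0}
    - {"dp": [0, 0, -60], "roll": 0, "jaw": 0}
    - {"dp": [0, 0, -75], "roll": 0, "jaw": 0}
    - {"dp": [0, 0, -85], "roll": 0, "jaw": 0}

```text
time_s: 10.75
tool_pos: [0.4613, 0.2248, 0.3031]
orientation: [0.22, 0.975, 0.0, 0.001]
force: [0.4, 0.2, -0.1]
width: 0.0147
gripper_force: 34.1
```

```bash
python3 - <<'E'
from h import *
s=grab("scene");t=grab("top");st=manip.read_state();p=st["tool_pos"];A=rot(st["orientation"])
print(p,A.T@(np.array([.5639,-.1839,p[2]])-p)*1000)
print("hole top view",onz(t,(402,185.2),.172))
q=[p-[0,0,.0922],p-[0,0,.0122]];u=proj(s,q);print(u)
x=int(u[:,0].mean());y=int(u[:,1].mean())
a=s["img"][max(y-45,0):y+45,x-60:x+60];cv2.imwrite("pics/tube.png",cv2.resize(a,None,fx=6,fy=6,interpolation=cv2.INTER_NEAREST));print("origin",x-60,max(y-45,0))
E
```

```text
[0.46163811 0.2249511  0.30283792] [-2.67880990e+02 -3.25355936e+02 -6.77259565e-02]
hole top view [ 0.56401594 -0.18188921  0.172     ]
[[414.85949618 190.28383228]
 [423.91040476 148.8234749 ]]
origin 359 124
```

View pics/tube.png

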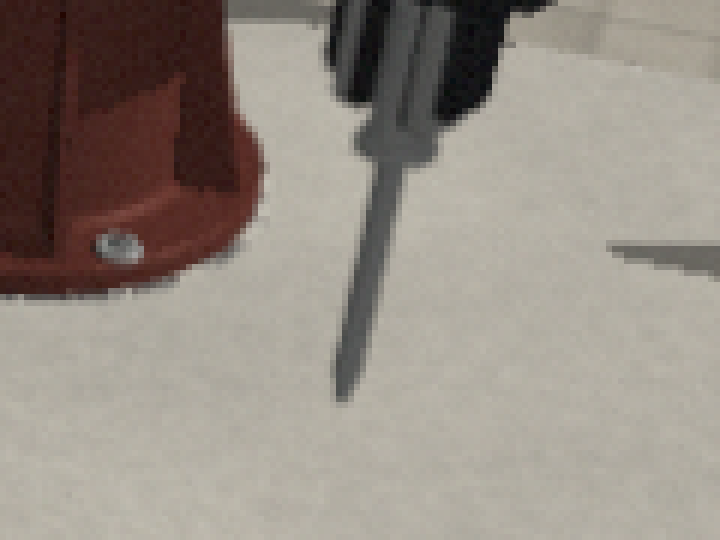

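The tube hangs straight: tip at scene (415.5,190.2) against predicted (414.9,190.3), collar at (423.7,149.3). I'll carry it over the stopper.

Call:
send_rows:
  series:
    - {"dp": [-27, -32, 0], "roll": 0, "jaw": 0}
    - {"dp": [-55, -66, 0], "roll": 0, "jaw": 0}
    - {"dp": [-83, -100, 0], "roll": 0, "jaw": 0}
    - {"dp": [-110, -134, 0], "roll": 0, "jaw": 0}
    - {"dp": [-138, -168, 0], "roll": 0, "jaw": 0}

```text
time_s: 11.35
tool_pos: [0.5133, 0.0122, 0.3007]
orientation: [0.22, 0.976, -0.0, -0.001]
force: [0.3, -0.0, -0.4]
width: 0.0149
gripper_force: 34.3
```

Call:
send_rows:
  series:
    - {"dp": [-30, -36, 0], "roll": 0, "jaw": 0}
    - {"dp": [-60, -72, 0], "roll": 0, "jaw": 0}
    - {"dp": [-90, -108, 0], "roll": 0, "jaw": 0}
    - {"dp": [-115, -139, 0], "roll": 0, "jaw": 0}
    - {"dp": [-130, -157, 0], "roll": 0, "jaw": 0}

```text
time_s: 11.85
tool_pos: [0.5635, -0.1868, 0.3001]
orientation: [0.221, 0.975, -0.0, -0.001]
force: [0.2, -0.0, -0.5]
width: 0.0152
gripper_force: 34.3
```

Call:
send_rows:
  series:
    - {"dp": [0, 0, 10], "roll": 0, "jaw": 0}
    - {"dp": [0, 0, 18], "roll": 0, "jaw": 0}
    - {"dp": [0, 0, 22], "roll": 0, "jaw": 0}
    - {"dp": [0, 0, 22], "roll": 0, "jaw": 0}
    - {"dp": [0, 0, 22], "roll": 0, "jaw": 0}

```text
time_s: 12.35
tool_pos: [0.5636, -0.1829, 0.2798]
orientation: [0.219, 0.976, 0.0, 0.0]
force: [0.4, 0.0, -0.5]
width: 0.0146
gripper_force: 34.3
```

```bash
python3 - <<'E'
from h import *
s=grab("scene");p=manip.read_state()["tool_pos"]
q=[p-[0,0,.0922],p-[0,0,.0122],[.5639,-.1839,.172]];print(p,proj(s,q))
a=s["img"][125:215,125:245];cv2.imwrite("pics/above.png",cv2.resize(a,(720,540),interpolation=cv2.INTER_NEAREST))
E
```

```text
[ 0.56379041 -0.18312193  0.27995685] [[183.72112151 173.94552879]
 [177.68752411 135.9169193 ]
 [184.46912791 180.85828362]]
```

View pics/above.png

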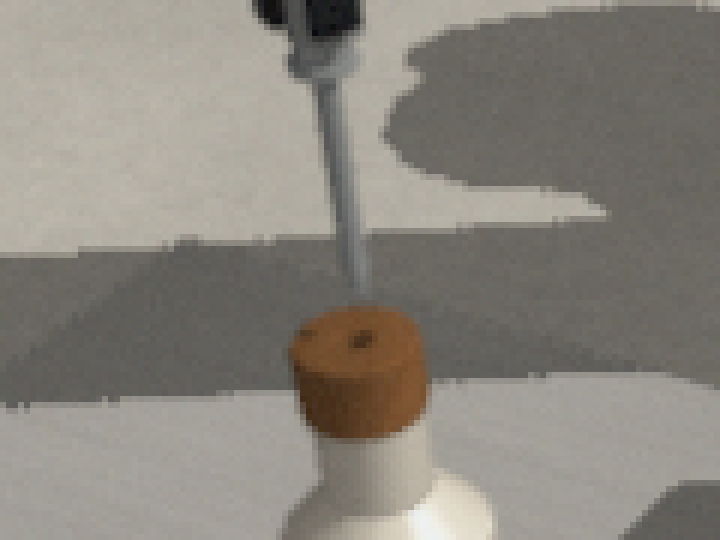

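The tip is at scene (184.2,173.2) and the hole at (184.7,181.2). Laterally they agree within about 1 mm. I'll lower gently and watch the force.

Call:
send_rows:
  series:
    - {"dp": [0, -0.7, 5], "roll": 0, "jaw": 0}
    - {"dp": [0, -0.7, 9], "roll": 0, "jaw": 0}
    - {"dp": [0, -0.7, 12], "roll": 0, "jaw": 0}
    - {"dp": [0, -0.7, 15], "roll": 0, "jaw": 0}
    - {"dp": [0, -0.7, 17], "roll": 0, "jaw": 0}

```text
time_s: 12.9
tool_pos: [0.5633, -0.1844, 0.2621]
orientation: [0.22, 0.975, 0.0, -0.0]
force: [0.2, -0.1, -0.9]
width: 0.015
gripper_force: 34.3
```

Call:
send_rows:
  series:
    - {"dp": [0, 0, 1], "roll": 0, "jaw": 0}
    - {"dp": [0, 0, 2], "roll": 0, "jaw": 0}
    - {"dp": [0, 0, 3], "roll": 0, "jaw": 0}

```text
time_s: 13.2
tool_pos: [0.5635, -0.1845, 0.2596]
orientation: [0.22, 0.975, -0.0, 0.0]
force: [0.1, 0.1, -0.6]
width: 0.0147
gripper_force: 34.3
```

Call:
send_rows:
  series:
    - {"dp": [0, 0, 3], "roll": 0, "jaw": 0}
    - {"dp": [0, 0, 6], "roll": 0, "jaw": 0}
    - {"dp": [0, 0, 9], "roll": 0, "jaw": 0}
    - {"dp": [0, 0, 9], "roll": 0, "jaw": 0}

```text
time_s: 13.6
tool_pos: [0.5631, -0.1843, 0.2499]
orientation: [0.22, 0.975, 0.0, -0.0]
force: [-0.8, 0.1, -0.7]
width: 0.0144
gripper_force: 34.3
```

Call:
send_rows:
  series:
    - {"dp": [0, 0, 4], "roll": 0, "jaw": 0}
    - {"dp": [0, 0, 8], "roll": 0, "jaw": 0}
    - {"dp": [0, 0, 12], "roll": 0, "jaw": 0}
    - {"dp": [0, 0, 12], "roll": 0, "jaw": 0}

```text
time_s: 14.0
tool_pos: [0.563, -0.1843, 0.2377]
orientation: [0.22, 0.975, 0.0, -0.001]
force: [-0.1, -0.7, -0.8]
width: 0.0151
gripper_force: 34.3
```

Free so far, with the tip 26 mm deep. Continuing; 53 mm remain.

Call:
send_rows:
  series:
    - {"dp": [0, 0, 5], "roll": 0, "jaw": 0}
    - {"dp": [0, 0, 10], "roll": 0, "jaw": 0}
    - {"dp": [0, 0, 15], "roll": 0, "jaw": 0}
    - {"dp": [0, 0, 20], "roll": 0, "jaw": 0}
    - {"dp": [0, 0, 20], "roll": 0, "jaw": 0}

```text
time_s: 14.5
tool_pos: [0.563, -0.1843, 0.2176]
orientation: [0.22, 0.975, 0.0, -0.001]
force: [-0.0, -1.0, -0.3]
width: 0.0148
gripper_force: 34.3
```

Call:
send_rows:
  series:
    - {"dp": [0, 0, 5], "roll": 0, "jaw": 0}
    - {"dp": [0, 0, 10], "roll": 0, "jaw": 0}
    - {"dp": [0, 0, 15], "roll": 0, "jaw": 0}
    - {"dp": [0, 0, 20], "roll": 0, "jaw": 0}
    - {"dp": [0, 0, 20], "roll": 0, "jaw": 0}

```text
time_s: 15.0
tool_pos: [0.5629, -0.1843, 0.1976]
orientation: [0.22, 0.975, 0.0, -0.001]
force: [-0.0, 0.5, -0.5]
width: 0.0149
gripper_force: 34.3
```

Call:
send_rows:
  series:
    - {"dp": [0, 0, 4], "roll": 0, "jaw": 0}
    - {"dp": [0, 0, 8], "roll": 0, "jaw": 0}
    - {"dp": [0, 0, 11], "roll": 0, "jaw": 0}
    - {"dp": [0, 0, 11], "roll": 0, "jaw": 0}

```text
time_s: 15.4
tool_pos: [0.5631, -0.1843, 0.187]
orientation: [0.22, 0.975, 0.0, -0.0]
force: [-0.3, 0.2, -0.5]
width: 0.0152
gripper_force: 34.3
```

Call:
send_rows:
  series:
    - {"dp": [0, 0, 1], "roll": 0, "jaw": 0}
    - {"dp": [0, 0, 2], "roll": 0, "jaw": 0}
    - {"dp": [0, 0, 2.5], "roll": 0, "jaw": 0}
    - {"dp": [0, 0, 2.5], "roll": 0, "jaw": 0}

```text
time_s: 15.8
tool_pos: [0.5634, -0.1845, 0.185]
orientation: [0.22, 0.975, -0.0, -0.0]
force: [-0.5, -0.1, 0.4]
width: 0.0147
gripper_force: 34.3
```

Call:
send_rows:
  series:
    - {"dp": [0, 0, 0.5], "roll": 0, "jaw": 0}
    - {"dp": [0, 0, 0.5], "roll": 0, "jaw": 0}

```text
time_s: 16.0
tool_pos: [0.5634, -0.1844, 0.1845]
orientation: [0.22, 0.975, 0.0, -0.0]
force: [-0.1, 0.0, -0.5]
width: 0.0151
gripper_force: 34.3
```

Call:
send_rows:
  series:
    - {"dp": [0, 0, 0.5], "roll": 0, "jaw": 0}
    - {"dp": [0, 0, 1], "roll": 0, "jaw": 0}
    - {"dp": [0, 0, 1], "roll": 0, "jaw": 0}

```text
time_s: 16.3
tool_pos: [0.5635, -0.1846, 0.1842]
orientation: [0.22, 0.975, -0.0, 0.0]
force: [-0.6, 1.0, 4.8]
width: 0.0148
gripper_force: 35.0
```

Call:
send_rows:
  series:
    - {"dp": [0, 0, 0.5], "roll": 0, "jaw": 0}
    - {"dp": [0, 0, 0.5], "roll": 0, "jaw": 0}

```text
time_s: 16.5
tool_pos: [0.5636, -0.1846, 0.1841]
orientation: [0.22, 0.975, -0.0, 0.001]
force: [-2.7, 1.0, 8.1]
width: 0.0152
gripper_force: 35.3
```

The collar is seated, with contact at the predicted z = 0.1842. I'll ease off, release, and retreat up and aside.

Call:
send_rows:
  series:
    - {"dp": [0, 0, -0.8], "roll": 0, "jaw": 0}
    - {"dp": [0, 0, -0.8], "roll": 0, "jaw": 0.3}
    - {"dp": [0, 0, -0.8], "roll": 0, "jaw": 0.5}
    - {"dp": [0, 0, -0.8], "roll": 0, "jaw": 0.7}
    - {"dp": [0, 0, -0.8], "roll": 0, "jaw": 0.8}

```text
time_s: 17.0
tool_pos: [0.5633, -0.1844, 0.1836]
orientation: [0.22, 0.975, 0.0, -0.0]
force: [-0.2, 1.3, -0.4]
width: 0.0678
gripper_force: 0.0
```

Call:
send_rows:
  series:
    - {"dp": [0, 0, -5], "roll": 0, "jaw": 1}
    - {"dp": [0, 0, -30], "roll": 0, "jaw": 1}
    - {"dp": [0, 0, -60], "roll": 0, "jaw": 1}
    - {"dp": [0, 0, -90], "roll": 0, "jaw": 1}
    - {"dp": [0, 0, -110], "roll": 0, "jaw": 1}

```text
time_s: 17.5
tool_pos: [0.5638, -0.1847, 0.2964]
orientation: [0.22, 0.975, -0.0, 0.001]
force: [-0.2, -0.4, -0.1]
width: 0.0855
gripper_force: 0.0
```

Call:
send_rows:
  series:
    - {"dp": [30, 36, 0], "roll": 0, "jaw": 1}
    - {"dp": [60, 72, 0], "roll": 0, "jaw": 1}
    - {"dp": [90, 108, 0], "roll": 0, "jaw": 1}
    - {"dp": [110, 132, 0], "roll": 0, "jaw": 1}
    - {"dp": [110, 132, 0], "roll": 0, "jaw": 1}

```text
time_s: 18.0
tool_pos: [0.5196, -0.0147, 0.2947]
orientation: [0.218, 0.976, 0.0, 0.0]
force: [0.3, -0.3, -0.4]
width: 0.0857
gripper_force: 0.0
```

```bash
python3 - <<'E'
from h import *
s=grab("scene")["img"];t=grab("top")["img"]
f=lambda x:cv2.resize(x,(400,300))
c=lambda x,u,v:cv2.resize(x[v-33:v+33,u-44:u+44],(400,300),interpolation=cv2.INTER_NEAREST)
cv2.imwrite("pics/end.png",np.vstack([np.hstack([f(s),f(t)]),np.hstack([c(s,188,180),c(t,405,190)])]))
E
```

```text
(no output)
```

View pics/end.png

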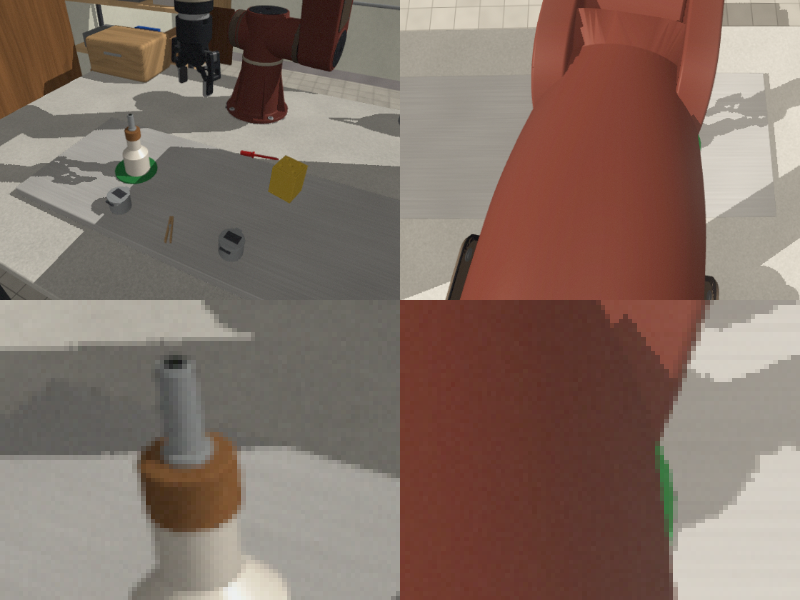

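The stopper head sits flat on the rim, and the tube's collar rests on it at scene crop (185,450). The bottle is upright on the trivet, and the tins, clothespin and cup have not moved. The arm is clear.

```bash
python3 -c "
from plant import manip
print(manip.close_job())"
```

```text
the job is handed in; nothing more can be done
None
```

The job is handed in at about 18 s: the stopper is seated flat on the rim and released, the steel tube is in it with its collar on the head, and the bottle is upright on the trivet with the tins and clothespin unmoved; the red lookalike, unsupported on its tip at the start, fell over, apparently by itself, and lies on the work surface.

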